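Gauge the root gap in the tack-up jig

ROBOT

A 6-joint arm with a two-finger parallel gripper is mounted at the origin on a cart in front of the work surface, level with it; the furniture and walls round the work are solid. World frame = base frame: x ahead of the robot, y to its left, z up, the work surface at z = 0. Lengths are in m, angles in rad, forces in N, time in s.
With the tool pointing down it reaches from about 0.375 to 0.975 m from the base axis. Payload 3.8 kg.
Tool frame: the origin (TCP) lies midway between the tips of the shut fingers; the grasp point (between the pads) lies 19 mm behind it; x points along the fingers, y is the direction in which the jaws open and shut, and the axes are right-handed (so a half turn about x gives the same grasp; the last joint's range is limited). The gripper opens to 88 mm and grips with 3 to 60 N. Pads are 18 mm wide; open, the fingers measure 123 mm over their backs; the gripper's body (75 mm by 187 mm) begins 45 mm behind the grasp point.
Start: joints at [-1.327, 0.264, 1.604, -0, 1.274, -0.037], TCP at [0.187, -0.649, 0.239] pointing down, gripper open.
Joint ranges: [-2.63, 2.63], [-0.94, 2.18], [0.31, 2.57], [-1.31, 4.45], [0, 2.66], [-2.55, 2.55]. Speed limits (rad/s): [2.57, 2.57, 3.14, 3.14, 3.14, 3.14].

INTERFACE

Orientations are given as a rotation vector (axis times angle).
In Python, from cell import manip, inverse_kinematics, cams, order gives the robot as it stands. Calls block until the motion is done:
- manip.move_pose(position, orientation): joint-space move of the TCP to a pose.
- manip.move_linear(position, rate=0.15, rot=None): straight line of the TCP; rot=None keeps the orientation; rate is the mean speed in m/s.
- manip.set_joints(angles): joint-space move.
- manip.set_gripper(opening, force=None): finger opening in m; force is the grip in N (None keeps the last); returns when the fingers have stopped.
- manip.dwell(seconds).
- inverse_kinematics(position, orientation): joint angles nearest the present ones, or None.
- manip.state(): the state.
- cams.capture(name): name is "scene" or "side" or "wrist"; returns a dict with "image" (400x640x3 uint8, blue, green, red), "z_map" (400x640 float32, m along the optical axis (not along the pixel's ray), 0 where there is no reading), "intrinsics" (3x3 intrinsics, pixels), "position" and "orientation" of the camera in the world; the wrist camera has in their place "T_tool_cam" (4x4, takes a point from camera to tool coordinates, whose origin is the TCP and whose axes are the tool frame's). Camera axes: x right, y down, z forward; pixel columns grow to the right and rows downward; lengths in m; the calibration is good to about 2 mm. A picture is of the moment at which its call begins: read the wrist's pose just before it.
A pose or a line that the arm cannot do raises manip.IKError and nothing moves.
- order.close_job(): hands the job in, once; it reports no verdict.
The state is a dict: "clock": time; "joint_pos": joint angles; "joint_velocities": joint speeds; "tau": joint torques, N m; "tool_pos": TCP position; "tcp_rot": TCP orientation; "contact_force": force on the tool from outside, world axes, zero at the start; "moment": the same for the moment, N m; "gripper_width": finger opening in m.
Only numpy, scipy, OpenCV 4.12 (cv2) and the standard library are available. Lean on these libraries where they do the work, as an engineer would, in place of code of your own. Each camera call takes 0.05 s, during which the arm holds its last target.

TASK

Take the flat-handled taper gauge out of the wooden block and lower it, blade down and upright, between the two spring-backed plates of the tack-up jig until it drags snugly: both plates pushed back about 2 mm each, never rammed back near their stops. Finish while still holding the gauge, gripped and motionless at that depth. Leave the round-knobbed depth rod in its place and do not disturb the other things on the bench.

Things in the scene. Friction and masses are not known exactly. Their poses are not given: they have to be found in the camera images.
- gauge_grip (a point): Centre of the grip of the taper gauge (the tool to use; loose, 0.1 to 0.2 kg): an upright black block 36 (its x) x 20 (its y) x 48 mm high, z up; grasp it across the 20 mm, along y. Under it a collar 46 x 28 x 6 mm (24 to 30 mm below this point), which rests on the wooden block's top at the start while the blade hangs in a loose slot: raise it over 75 mm to bring it out.
- gauge_tip (a point): Middle of the lower end of the gauge's steel blade, 105 mm straight below gauge_grip, same axes. The blade is 75 mm long below the collar, 28 wide along x, and a symmetric wedge in y: 2 mm thick at the tip, 16.8 at the collar, so 1 mm thicker for each 5 mm up.
- depth_rod: Depth rod, to be left alone: same collar, but a round knob (28 across, 45 high above the collar) and a round rod 10 in diameter. Stands in the other slot of the block. Origin at the lower end of the rod, 75 mm below the underside of the collar; z up.
- rack: Fixed wooden block 170 (x) x 62 (y) x 100 high with two slots 90 apart along its x, one holding the gauge, the other the depth rod (either way round). Origin at the centre of the underside.
- jig_mouth (a point): On the fixed jig: point midway between the two plates (within 1 mm), level with their top edges, about 105 above the bench. z up; its y axis points from the right plate to the left plate, across the gap; x runs along the gap. Base 110 (x) x 150 (y) x 12.
- plate_left_face (a point): On the inner face of the left plate (+y of jig_mouth), mid-length, 5 mm below its top. The plates are upright steel, 60 mm long (x), 10 thick (y), 105 above the bench at the top, top edges half-round (radius 5). The gap from here to plate_right_face is 3.5 to 7 mm at rest, different each start, and free to 76 mm below the plate tops or more.
- plate_right_face (a point): The same on the right plate (at -y of jig_mouth).
- plate_left (a joint): How far the left plate is pushed back (outward) against its spring: 0 at rest, stop at 0.008 m; spring 3 N per mm plus about 1 N at rest.
- plate_right (a joint): The same for the right plate. With both plates pushed back 2 mm the blade resists going deeper with about 5 to 8 N.
- bar_c: Bystander, loose sawn steel block 32x50x36 mm; origin at the centre of its underside.
- flux_tin: Bystander, loose round paste tin, 28x58x58 mm; origin at the centre of its underside.
- soapstone_holder: Bystander, loose thin flat metal marker holder, 15x138x12 mm; origin at the centre of its underside.
- bolt_1: Bystander, loose steel bolt standing on its head, 18x20x44 mm; origin at the centre of its underside.
- weld_helmet: Obstacle: fixed welding helmet hung on a stand, midway between rack and jig but farther off. Its headband and shell fill the space from 0.08 to 0.37 m above the bench, x over 0.54 m, y from -0.26 to 0.12 m. Pass it on the robot's side (x about 0.4 m). The origin, underneath the shell, and its axes do not matter.
Not all that is in view belongs to the job. Leave any purple look-alike of the part that bears gauge_grip alone.

How it is judged:
On the way:
1. the gauge is drawn up out of the wooden block, in the gripper (height (world z) of gauge_tip above 0.102 m and contact force between the fingers and gauge above 2 N), for 0.1 s.
At the end, for the whole second after the job is handed in: Blade between the plates, tip 12 to 76 mm below their tops, within 18 mm of mid-length, upright within 0.12 rad, in line within 0.15 rad; each plate touched (over 0.5 N) and pushed back 0.6 to 4 mm; gauge gripped (over 4 N) and still (under 10 mm/s); depth rod within 20 mm of its start (value of joint plate_left between 0.0006 and 0.004 m and value of joint plate_right between 0.0006 and 0.004 m and contact force between gauge and plate_left above 0.5 N and contact force between gauge and plate_right above 0.5 N and x of gauge_tip in the frame of jig_mouth between -0.018 and 0.018 m and z of gauge_tip in the frame of jig_mouth between -0.076 and -0.012 m and y of gauge_tip in the frame of jig_mouth between -0.006 and 0.006 m and angle between gauge_grip's own z axis and vertical below 0.12 rad and angle between the y axis of gauge_grip and the y axis of jig_mouth, either way round below 0.15 rad and contact force between the fingers and gauge above 4 N and linear speed of gauge below 0.01 m/s and distance of depth_rod from where it was at the start of the episode below 0.02 m); the arm keeps its last pose, push and grip.
It fails at once if a plate is rammed back more than 6 mm (value of joint any of plate_left, plate_right above 0.006 m).
It fails at once if the depth rod or a bystander is moved more than 25 mm (distance of any of depth_rod, bar_c, flux_tin, soapstone_holder, bolt_1 from where it was at the start of the episode above 0.025 m).
It also fails if it takes over 48 s, if anything falls off the work surface, if the arm or the gripper's body presses on something with over 40 N, if the wrist force passes 120 N, or if a joint passes its speed limit or range.

## Working session

There is one attempt and no reset: what is moved stays moved. The work goes in short steps, each a Python script; the robot and the scene stay as the last script left them, time stands still between calls to the robot, and variables do not carry over. Pictures are saved under pics/ and viewed, and the job is handed in when it is done.

```bash
ls; mkdir -p pics
cat > h.py <<'E'
import numpy as np, cv2, pickle
from scipy.spatial.transform import Rotation as R
from cell import manip, inverse_kinematics, cams, order
def cap(name,tag):
    s=manip.state()
    c=cams.capture(name)
    c={k:(np.array(v) if not isinstance(v,(str,float,int)) else v) for k,v in c.items()}
    c['state']=s
    if 'T_tool_cam' in c:
        T=np.eye(4);T[:3,:3]=R.from_rotvec(s['tcp_rot']).as_matrix() if np.size(s['tcp_rot'])==3 else np.array(s['tcp_rot']);T[:3,3]=s['tool_pos']
        c['T']=T@c['T_tool_cam']
    else:
        T=np.eye(4);o=np.array(c['orientation']);T[:3,:3]=o if o.size==9 else R.from_rotvec(o).as_matrix();T[:3,3]=c['position'];c['T']=T
    pickle.dump(c,open(f'pics/{tag}.pkl','wb'));cv2.imwrite(f'pics/{tag}.png',c['image'])
    return c
def load(tag): return pickle.load(open(f'pics/{tag}.pkl','rb'))
def pts(c):
    K=c['intrinsics'];z=c['z_map'];v,u=np.mgrid[:z.shape[0],:z.shape[1]]
    p=np.stack([(u-K[0,2])/K[0,0]*z,(v-K[1,2])/K[1,1]*z,z],-1)
    w=p@c['T'][:3,:3].T+c['T'][:3,3]; w[z==0]=np.nan
    return w
def proj(c,w):
    Ti=np.linalg.inv(c['T']);p=Ti[:3,:3]@np.array(w)+Ti[:3,3];q=c['intrinsics']@p;return q[:2]/q[2]
E
python3 - <<'E'
from h import *
for n in ['scene','side','wrist']:
    c=cap(n,n+'0'); print(n,c['T'].round(3).tolist(),c['intrinsics'].tolist())
s=manip.state();print({k:np.round(v,3).tolist() for k,v in s.items()})
E
```

```text
pics
scene [[0.587, -0.427, 0.688, -0.302], [-0.809, -0.327, 0.487, -0.628], [0.017, -0.843, -0.538, 0.76], [0.0, 0.0, 0.0, 1.0]] [[394.3127827934672, 0.0, 327.2329015684166], [0.0, 394.3127827934672, 197.66298074353375], [0.0, 0.0, 1.0]]
side [[-0.836, -0.287, 0.468, 0.006], [-0.549, 0.459, -0.698, 0.772], [-0.015, -0.841, -0.541, 0.726], [0.0, 0.0, 0.0, 1.0]] [[435.50595806633277, 0.0, 324.21785514153544], [0.0, 435.50595806633277, 193.93815172440515], [0.0, 0.0, 1.0]]
wrist [[0.277, -0.92, -0.276, 0.259], [-0.961, -0.266, -0.078, -0.627], [-0.002, 0.287, -0.958, 0.382], [0.0, 0.0, 0.0, 1.0]] [[275.7661356007129, 0.0, 320.816787772757], [0.0, 275.7661356007129, 197.17710545231768], [0.0, 0.0, 1.0]]
{'clock': 0.15, 'joint_pos': [-1.327, 0.265, 1.605, 0.0, 1.274, -0.037], 'joint_velocities': [-0.001, -0.003, -0.005, 0.0, -0.002, -0.0], 'tau': [0.0, -50.285, -35.747, 0.073, 0.025, -0.0], 'tool_pos': [0.187, -0.648, 0.238], 'tcp_rot': [2.072, 0.295, -2.072], 'contact_force': [0.034, 0.131, -0.504], 'moment': [-0.023, -0.01, 0.004], 'gripper_width': 0.088}
```

View pics/scene0.png

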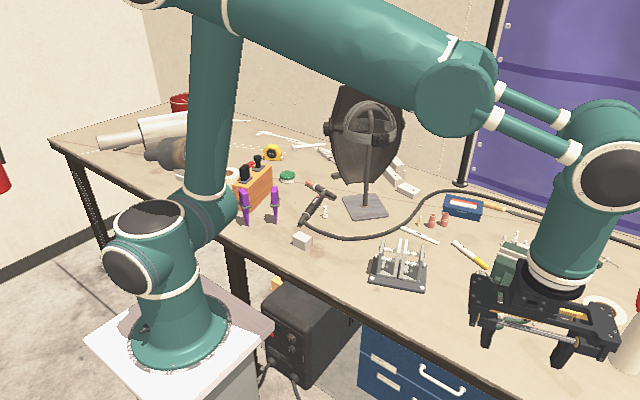

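View pics/side0.png

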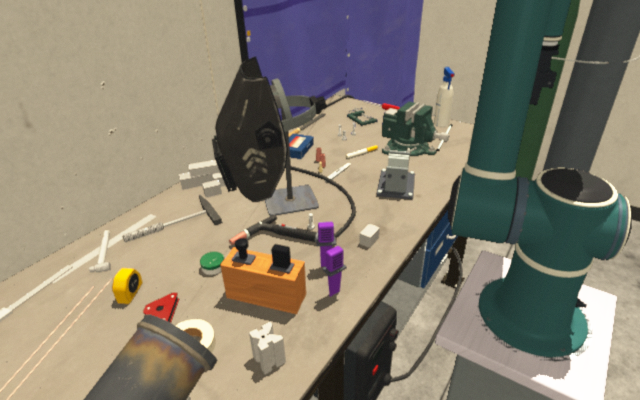

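View pics/wrist0.png

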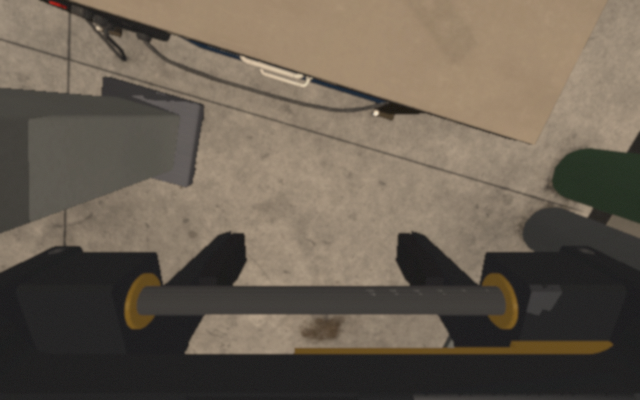

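The wrist view only shows the floor. Candidates in the side view are the black square grip on the rack (282,257), the black round knob on the rack (241,248), and two purple look-alikes at (326,235) and (335,260). By the description I choose (282,257), and I'll check it in a close crop.

Run:
```python
from h import *
a=load('side0');b=load('scene0')
cv2.imwrite('pics/crop1.png',np.hstack([cv2.resize(a['image'][225:320,210:360],(400*1,253),interpolation=cv2.INTER_CUBIC),cv2.resize(b['image'][140:235,220:370],(400,253),interpolation=cv2.INTER_CUBIC)]))
pa=pts(a);pb=pts(b)
for n,p,L in [('side',pa,[(282,250),(282,262),(241,248),(326,232),(335,256),(264,285),(396,170),(368,236),(311,220)]),('scene',pb,[(244,172),(257,160),(245,197),(275,192),(253,185),(300,240),(324,212),(287,176),(398,262),(420,236)])]:
    for u,v in L: print(n,u,v,p[v,u].round(3))
```

```text
side 282 250 [0.457 0.256 0.156]
side 282 262 [0.458 0.258 0.125]
side 241 248 [0.542 0.286 0.144]
side 326 232 [0.443 0.115 0.115]
side 335 256 [0.378 0.181 0.121]
side 264 285 [0.487 0.289 0.07 ]
side 396 170 [ 0.45  -0.272  0.088]
side 368 236 [ 0.399 -0.01   0.038]
side 311 220 [0.567 0.002 0.03 ]
scene 244 172 [0.453 0.24  0.139]
scene 257 160 [0.539 0.266 0.139]
scene 245 197 [0.375 0.158 0.114]
scene 275 192 [0.438 0.092 0.126]
scene 253 185 [0.47  0.222 0.088]
scene 300 240 [ 0.392 -0.041  0.033]
scene 324 212 [ 0.566 -0.     0.02 ]
scene 287 176 [0.668 0.248 0.025]
scene 398 262 [ 0.441 -0.331  0.069]
scene 420 236 [ 0.653 -0.305  0.01 ]
```

View pics/crop1.png

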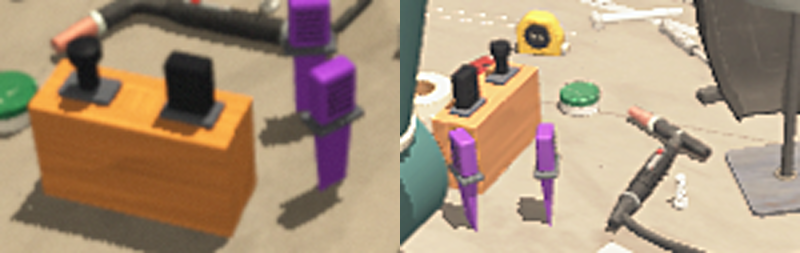

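Confirmed: the flat grip is on the near slot and the round knob on the far one. Next I'll look at the jig in detail from both views and plan.

```bash
cat >> h.py <<'E'
def rv(a):
    x=np.array([0,0,-1.]);y=np.array([np.cos(a),np.sin(a),0]);return R.from_matrix(np.stack([x,y,np.cross(x,y)],1)).as_rotvec()
E
python3 - <<'E'
from h import *
a=load('side0');b=load('scene0')
cv2.imwrite('pics/crop2.png',np.hstack([cv2.resize(a['image'][140:215,350:440],(400,333),interpolation=cv2.INTER_CUBIC),cv2.resize(b['image'][225:300,355:445],(400,333),interpolation=cv2.INTER_CUBIC)]))
for n,c in (('side',a),('scene',b)):
    p=pts(c).reshape(-1,3)
    m=(abs(p[:,0]-.45)<.12)&(abs(p[:,1]+.29)<.12)&(p[:,2]>.095)&(p[:,2]<.12)
    print(n,p[m].round(3)[::4].tolist())
    m=(abs(p[:,0]-.456)<.05)&(abs(p[:,1]-.25)<.05)&(p[:,2]>.145)&(p[:,2]<.165)
    print(n,p[m].mean(0),p[m].min(0),p[m].max(0))
s=manip.state();M=R.from_rotvec(s['tcp_rot']).as_matrix();print(M.round(2))
c=load('wrist0');print(c['T_tool_cam'].round(3))
for al in (109,-71,90,-90,120,-60):
    for pos in ((.456,.25,.3),(.445,-.3,.3),(.40,-.3,.4)):
        q=inverse_kinematics(list(pos),rv(np.radians(al)).tolist()); print(al,pos,None if q is None else np.round(q,2))
E
```

```text
side [[0.514, -0.362, 0.098], [0.505, -0.372, 0.096], [0.51, -0.36, 0.096], [0.486, -0.374, 0.096], [0.47, -0.385, 0.096], [0.478, -0.374, 0.095], [0.461, -0.38, 0.097], [0.493, -0.317, 0.109], [0.485, -0.328, 0.106], [0.475, -0.335, 0.106], [0.498, -0.321, 0.102], [0.485, -0.321, 0.106], [0.476, -0.331, 0.104], [0.465, -0.335, 0.105], [0.454, -0.339, 0.107], [0.491, -0.306, 0.108], [0.481, -0.314, 0.107], [0.476, -0.331, 0.101], [0.462, -0.33, 0.105], [0.453, -0.339, 0.104], [0.491, -0.306, 0.105], [0.479, -0.31, 0.106], [0.468, -0.314, 0.107], [0.457, -0.319, 0.108], [0.448, -0.327, 0.107], [0.491, -0.307, 0.101], [0.478, -0.308, 0.104], [0.467, -0.311, 0.106], [0.457, -0.318, 0.105], [0.446, -0.323, 0.106], [0.491, -0.308, 0.097], [0.478, -0.307, 0.101], [0.467, -0.312, 0.102], [0.456, -0.316, 0.103], [0.446, -0.323, 0.103], [0.487, -0.306, 0.095], [0.475, -0.31, 0.097], [0.465, -0.316, 0.097], [0.454, -0.319, 0.099], [0.443, -0.324, 0.1], [0.458, -0.316, 0.095], [0.447, -0.319, 0.097], [0.44, -0.318, 0.096], [0.473, -0.271, 0.095], [0.463, -0.278, 0.095], [0.47, -0.266, 0.095], [
[... 1619 characters left out ...]
3, 0.4) [-0.69 -0.13  1.73  0.    1.54  0.55]
90 (0.456, 0.25, 0.3) [ 0.45 -0.07  1.85 -0.    1.36 -1.12]
90 (0.445, -0.3, 0.3) [-0.64 -0.03  1.82  0.    1.35 -2.21]
90 (0.4, -0.3, 0.4) [-0.69 -0.13  1.73  0.    1.54 -2.26]
-90 (0.456, 0.25, 0.3) [ 0.45 -0.07  1.85 -0.    1.36  2.02]
-90 (0.445, -0.3, 0.3) [-0.64 -0.03  1.82 -0.    1.35  0.93]
-90 (0.4, -0.3, 0.4) [-0.69 -0.13  1.73 -0.    1.54  0.88]
120 (0.456, 0.25, 0.3) [ 0.45 -0.07  1.85 -0.    1.36 -1.64]
120 (0.445, -0.3, 0.3) None
120 (0.4, -0.3, 0.4) None
-60 (0.456, 0.25, 0.3) [ 0.45 -0.07  1.85 -0.    1.36  1.5 ]
-60 (0.445, -0.3, 0.3) [-0.64 -0.03  1.82 -0.    1.35  0.41]
-60 (0.4, -0.3, 0.4) [-0.69 -0.13  1.73 -0.    1.54  0.35]
```

View pics/crop2.png

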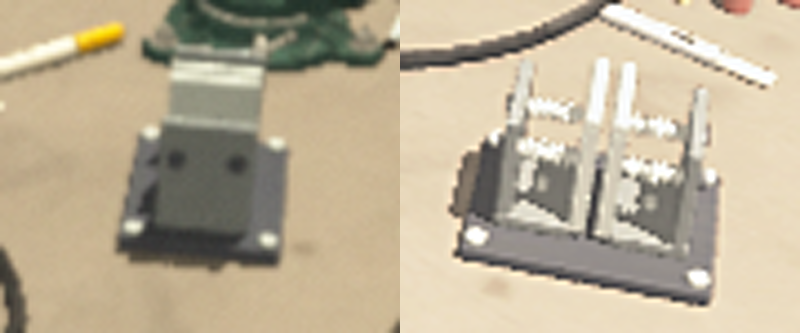

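Run:
```python
from h import *
a=rv(np.radians(-70))
manip.move_pose([0.455,-0.33,0.24],a); print(manip.state()['clock'])
manip.move_linear([0.455,-0.33,0.18],0.15)
manip.dwell(0.2)
c=cap('wrist','w1');print(manip.state()['clock'],c['T'].round(3).tolist(), proj(c,[.468,-.322,.105]))
cv2.imwrite('pics/w1b.png',cv2.resize(c['image'][100:300,180:460],(784,560),interpolation=cv2.INTER_CUBIC))
```

```text
1.6917
2.4917 [[0.342, -0.901, -0.267, 0.526], [-0.94, -0.327, -0.1, -0.304], [0.003, 0.286, -0.958, 0.326], [0.0, 0.0, 0.0, 1.0]] [316.30691755 190.66345539]
```

View pics/w1b.png

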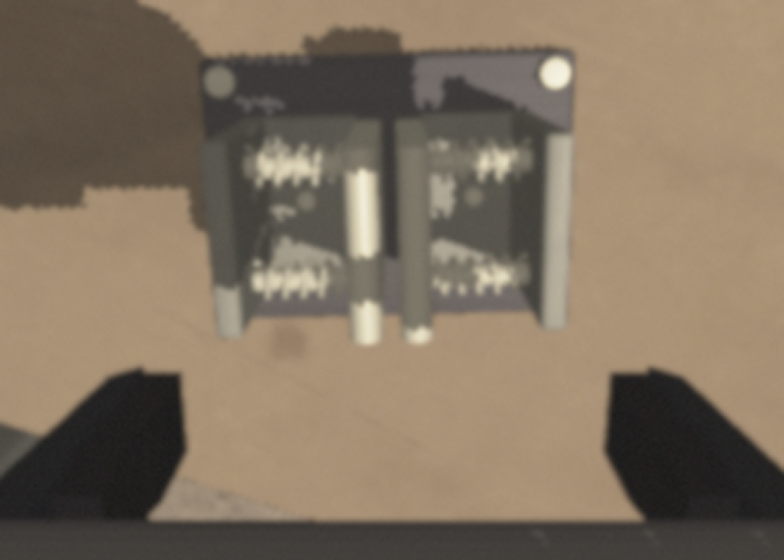

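Clear view: left plate at about (310,190) full-frame and right plate at about (328,190). The gap is around column 319.5, and the plates run nearly vertical in the image. Now I'll fit it with depth.

Run:
```python
from h import *
c=load('w1');p=pts(c)
v,u=np.mgrid[:400,:640]
m=(p[...,2]>0.085)&(p[...,2]<.12)&(abs(u-320)<25)&(v>120)&(v<240)
g=cv2.cvtColor(c['image'],cv2.COLOR_BGR2GRAY)
for r in range(140,226,6):
    us=u[r][m[r]]; print(r,us.tolist(), (p[r][m[r]][:,2]*1000).round(0).tolist())
d=np.array([[x,y] for x,y in zip(*np.nonzero(m))])
q=p[m];cen=q[:,:2].mean(0);U,S,V=np.linalg.svd(q[:,:2]-cen)
print(g[150,300:340].tolist());print(g[175,300:340].tolist());print(g[210,300:340].tolist())
# per-plate line fit
for s in (-1,1):
    mm=m&((u-319.5)*s>0); Q=p[mm]; Q=Q[Q[:,2]>.097]; k=Q[:,:2].mean(0);_,_,V=np.linalg.svd(Q[:,:2]-k,full_matrices=False);d=V[0]*np.sign(V[0,0])
    t=(Q[:,:2]-k)@d; n=np.array([-d[1],d[0]]); print(s,k,np.degrees(np.arctan2(d[1],d[0])),t.min(),t.max(),Q[:,2].max(), k+d*(t.min()+t.max())/2)
```

```text
140 [] []
146 [] []
152 [302, 303, 304, 305, 306, 307, 308, 309, 310, 311, 312, 313, 321, 322, 323, 324, 325, 326, 327, 328, 329, 330, 331, 332] [95.0, 95.0, 97.0, 96.0, 97.0, 96.0, 96.0, 95.0, 96.0, 96.0, 96.0, 97.0, 99.0, 98.0, 100.0, 100.0, 100.0, 100.0, 101.0, 100.0, 100.0, 99.0, 100.0, 101.0]
158 [302, 303, 304, 305, 306, 307, 308, 309, 310, 311, 312, 313, 314, 321, 322, 323, 324, 325, 326, 327, 328, 329, 330, 331, 332, 333] [101.0, 103.0, 102.0, 104.0, 103.0, 103.0, 104.0, 104.0, 102.0, 103.0, 102.0, 100.0, 87.0, 100.0, 102.0, 103.0, 103.0, 103.0, 104.0, 104.0, 104.0, 102.0, 104.0, 102.0, 102.0, 100.0]
164 [302, 303, 304, 305, 306, 307, 308, 309, 310, 311, 312, 313, 314, 322, 323, 324, 325, 326, 327, 328, 329, 330, 331, 332, 333] [100.0, 103.0, 102.0, 103.0, 103.0, 103.0, 103.0, 103.0, 105.0, 104.0, 103.0, 101.0, 94.0, 101.0, 102.0, 104.0, 104.0, 103.0, 104.0, 103.0, 103.0, 103.0, 102.0, 101.0, 99.0]
170 [303, 304, 305, 306, 307, 308, 309, 310, 311, 312, 313, 314, 322, 323, 324, 325, 326, 327, 328, 329, 330, 331, 332, 333] [104.0, 103.0, 103.0, 103.0, 104.0, 104.0, 104.0, 104.0
[... 2539 characters left out ...]
103, 109, 112, 116, 126, 133, 130, 121]
[86, 87, 97, 122, 152, 175, 195, 211, 223, 233, 232, 222, 210, 191, 162, 125, 91, 70, 61, 58, 61, 72, 90, 104, 110, 116, 118, 119, 119, 119, 117, 114, 113, 124, 138, 137, 123, 119, 132, 146]
[100, 101, 100, 102, 114, 138, 164, 184, 196, 210, 222, 226, 221, 211, 193, 165, 134, 113, 106, 104, 103, 104, 103, 104, 109, 113, 116, 119, 119, 119, 119, 115, 112, 106, 103, 102, 105, 106, 107, 106]
-1 [ 0.4679954  -0.31523455] 21.43699933773973 -0.031449182613558876 0.028637305778489955 0.10553524023292774 [ 0.46668673 -0.31574838]
1 [ 0.47408889 -0.32976285] 21.30177548340106 -0.03213742511121802 0.02844625929772391 0.10507637373245318 [ 0.4723694  -0.33043332]
```

Run:
```python
from h import *
a=rv(np.radians(-70))
manip.move_linear([0.425,-0.33,0.28],0.25)
manip.move_pose([0.40,-0.06,0.30],a)
manip.move_pose([0.445,0.24,0.26],a)
manip.dwell(0.2)
c=cap('wrist','w2');print(manip.state()['clock'],c['T'].round(3).tolist(), proj(c,[.46,.25,.154]))
cv2.imwrite('pics/w2b.png',cv2.resize(c['image'][100:300,180:460],(784,560),interpolation=cv2.INTER_CUBIC))
```

```text
5.5333 [[0.34, -0.901, -0.269, 0.516], [-0.94, -0.326, -0.098, 0.265], [0.0, 0.286, -0.958, 0.405], [0.0, 0.0, 0.0, 1.0]] [315.3522919  179.13626955]
```

View pics/w2b.png

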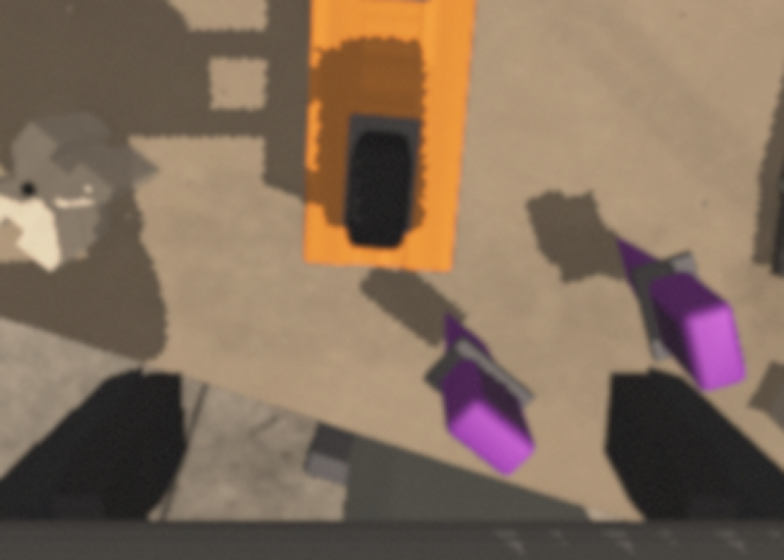

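View pics/w2.png

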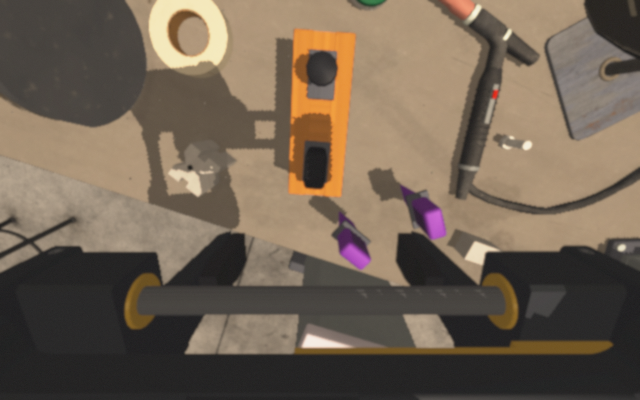

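The black flat grip sits at (315,167) full-frame, its collar on the rack, and the round knob is at (321,68). The purple ones are off to the right at (353,250) and (430,215). Now I'll fit the pose.

Run:
```python
from h import *
c=load('w2');p=pts(c);v,u=np.mgrid[:400,:640]
def rect(m,n):
    Q=p[m][:,:2]; r=cv2.minAreaRect((Q*1000).astype(np.float32)); print(n,m.sum(),np.round(r[0],1),np.round(r[1],1),round(r[2],1),'zmed',np.nanmedian(p[m][:,2]).round(4),'mean',Q.mean(0).round(4))
    return r
near=(abs(u-316)<20)&(abs(v-165)<40)
rect(near&(p[...,2]>.148)&(p[...,2]<.162),'griptop')
im=c['image'].astype(int)
rk=(im[...,2]>150)&(im[...,0]<100)&(p[...,2]>.085)&(p[...,2]<.112)
rect(rk,'racktop')
pr=(im[...,0]>im[...,1]+60)&(v<280)&(im[...,2]>im[...,1]+40)
n,l=cv2.connectedComponents(pr.astype(np.uint8))
for i in range(1,n):
    q=p[l==i]
    if len(q)>60: print('purple',np.nanmin(q,0).round(3),np.nanmax(q,0).round(3))
# cross-check w/ scene/side grip tops
for t in('side0','scene0'):
    q=pts(load(t)).reshape(-1,3);m=(abs(q[:,0]-.462)<.04)&(abs(q[:,1]-.252)<.04)&(q[:,2]>.149)&(q[:,2]<.165)
    r=cv2.minAreaRect((q[m][:,:2]*1000).astype(np.float32));print(t,r,np.median(q[m][:,2]))
q=p[near&(p[...,2]>.101)&(p[...,2]<.162)]
```

```text
griptop 775 [466.3 253.3] [36.1 19.9] 14.9 zmed 0.1522 mean [0.4674 0.2536]
racktop 5312 [510.5 265.3] [170.2  62. ] 16.1 zmed 0.0985 mean [0.5254 0.2656]
purple [0.435 0.095 0.123] [0.468 0.126 0.13 ]
purple [0.373 0.159 0.121] [0.398 0.194 0.129]
side0 ((464.4768371582031, 251.75364685058594), (36.00605392456055, 19.414255142211914), 15.527454376220703) 0.15558063258172794
scene0 ((465.0760192871094, 248.0445556640625), (34.045719146728516, 19.253286361694336), 6.578328609466553) 0.1531534917170806
```

Run:
```python
from h import *
a=rv(np.radians(-74.2)); x,y=.4663,.2533
manip.move_pose([x,y,0.22],a)
manip.move_linear([x,y,0.112],0.12)
s=manip.state();print(s['clock'],np.round(s['tool_pos'],4),np.round(s['contact_force'],2))
manip.set_gripper(0.0,40)
s=manip.state();print(s['clock'],s['gripper_width'],np.round(s['contact_force'],2),np.round(s['moment'],2))
c=cap('wrist','w3'); cap('side','s3')
```

```text
6.8917 [0.467  0.2537 0.113 ] [ 0.23  0.38 -0.36]
7.925 0.019644248994694545 [ 0.55 -0.4  -0.61] [-0.13  0.05  0.03]
```

View pics/w3.png

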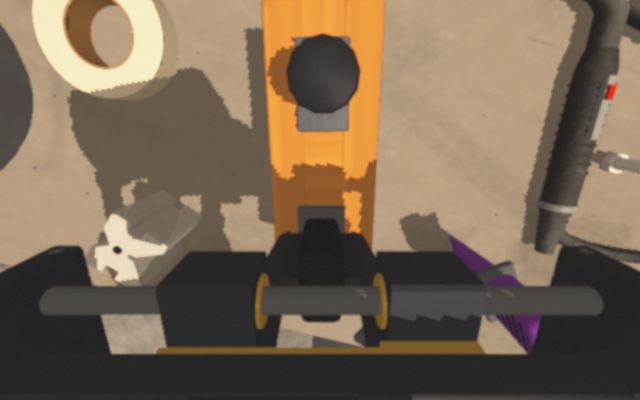

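View pics/s3.png

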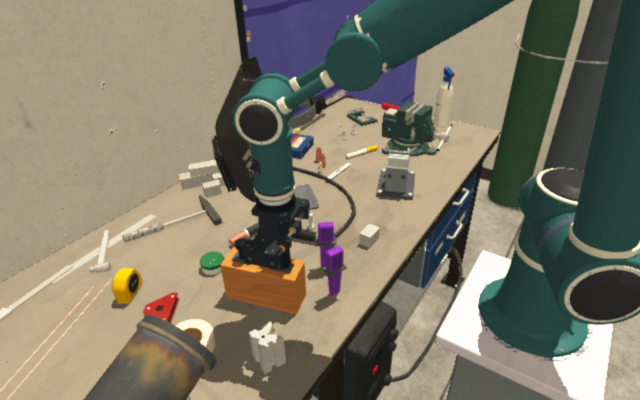

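Gripped at 19.6 mm. Now lift and carry.

```bash
python3 - <<'E'
from h import *
def st(n):
    s=manip.state();print(n,round(s['clock'],2),np.round(s['tool_pos'],4),np.round(s['contact_force'],2),np.round(s['moment'],2),round(s['gripper_width'],4))
manip.move_linear([.4665,.2535,0.14],0.08);st('lift')
manip.move_linear([.4665,.2535,0.27],0.15);st('up')
manip.dwell(.2);st('rest')
c=cap('wrist','w4'); cap('side','s4')
manip.move_pose([0.40,0.0,0.30],rv(np.radians(-71)));st('mid')
j=np.radians(-68.6)
manip.move_pose([0.43,-0.30,0.28],rv(j));st('near')
manip.move_pose([0.4695,-0.3231,0.26],rv(j));manip.dwell(.3);st('above')
cap('wrist','w5');cap('scene','sc5');cap('side','s5')
E
python3 -c "
from h import *
cv2.imwrite('pics/m5.png',np.vstack([np.hstack([cv2.resize(load('w4')['image'],(400,250)),cv2.resize(load('w5')['image'],(400,250))]),np.hstack([cv2.resize(load('sc5')['image'],(400,250)),cv2.resize(load('s5')['image'],(400,250))])]))"
```

```text
lift 8.53 [0.467  0.2538 0.1409] [-1.13 -0.95 -2.34] [-0.02  0.02 -0.04] 0.0196
up 9.54 [0.4658 0.2532 0.2686] [-0.75  0.65 -1.55] [-0.01 -0.   -0.04] 0.0196
rest 9.74 [0.4659 0.2532 0.2687] [ 0.96 -0.   -1.98] [-0.03 -0.    0.  ] 0.0199
mid 10.88 [4.003e-01 4.000e-04 3.001e-01] [-0.03 -0.69 -1.64] [-0.   -0.01 -0.01] 0.0196
near 12.03 [ 0.4305 -0.2988  0.2798] [-1.2   0.93 -0.7 ] [ 0.03 -0.01  0.04] 0.0199
above 12.65 [ 0.4694 -0.3226  0.2609] [ 0.6   0.35 -1.12] [-0.03 -0.    0.02] 0.0195
```

View pics/m5.png

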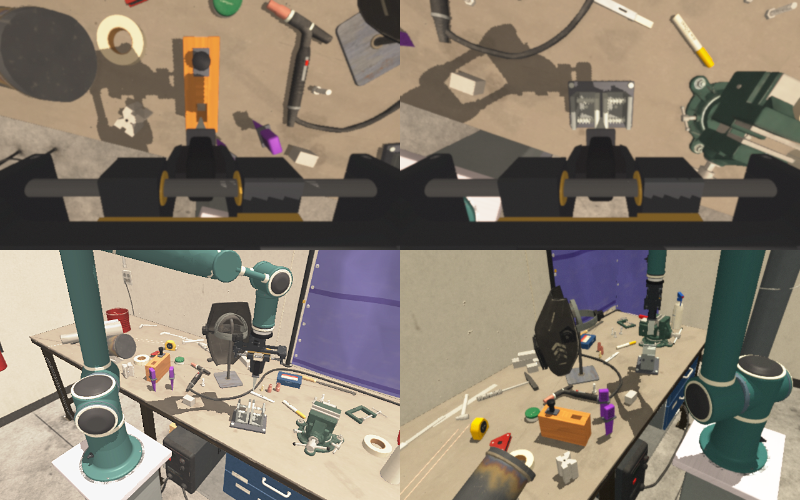

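Run:
```python
from h import *
manip.move_linear([0.4695,-0.3231,0.206],0.1);manip.dwell(.3)
s=manip.state();print(s['clock'],s['tool_pos'],s['contact_force'])
c=cap('scene','sc6');a=cap('side','s6');w=cap('wrist','w6')
print(proj(c,[.4695,-.323,.12]),proj(a,[.4695,-.323,.12]))
def crop(c,P,h):
    u,v=proj(c,P).astype(int);return cv2.resize(c['image'][v-h:v+h,u-h:u+h],(400,400),interpolation=cv2.INTER_CUBIC)
cv2.imwrite('pics/m6.png',np.hstack([crop(c,[.4695,-.323,.12],50),crop(a,[.4695,-.323,.12],50)]))
cv2.imwrite('pics/w6b.png',cv2.resize(w['image'][100:300,180:460],(784,560),interpolation=cv2.INTER_CUBIC))
```

```text
13.7917 [ 0.46988385 -0.323362    0.206797  ] [-0.74811448 -0.12739813 -1.61637839]
[402.53652364 240.0084795 ] [398.24171435 151.91548812]
```

View pics/m6.png

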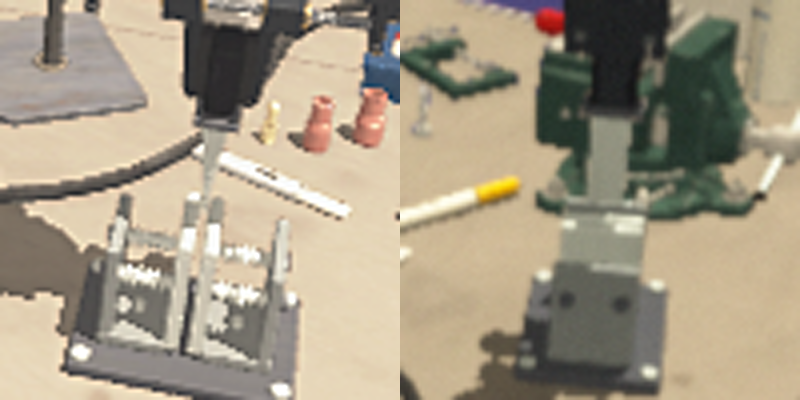

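View pics/w6b.png

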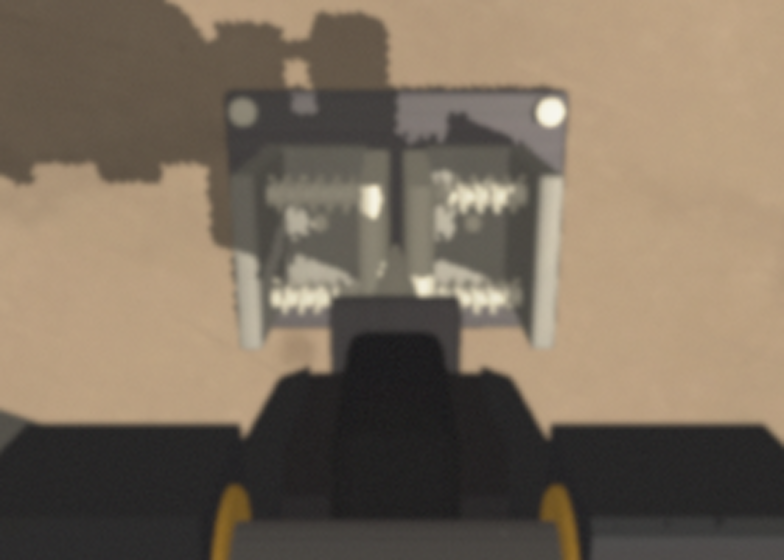

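The blade hangs upright, its tip at about (394,245) in the zoomed crop. That's within 1 mm of the gap centre at about 397. Inserting in steps while watching force.

```bash
cat >> h.py <<'E'
def F(n=6):
    f=[];m=[]
    for _ in range(n):
        manip.dwell(0.04);s=manip.state();f.append(s['contact_force']);m.append(s['moment'])
    f=np.mean(f,0);m=np.mean(m,0);j=np.radians(21.4);c,si=np.cos(j),np.sin(j)
    print(round(s['clock'],2),'tcp',np.round(s['tool_pos'],4),'Fjig',np.round([f[0]*c+f[1]*si,-f[0]*si+f[1]*c,f[2]],2),'Mjig',np.round([m[0]*c+m[1]*si,-m[0]*si+m[1]*c],2),'w',round(s['gripper_width'],4),flush=True)
    return f,s
E
python3 - <<'E'
from h import *
x,y=.4695,-.3234
F()
for z in (.185,.174,.168,.164):
    manip.move_linear([x,y,z],0.04);f,s=F()
    if f[2]>14: break
c=cap('scene','sc7');w=cap('wrist','w7')
u,v=proj(c,[.4695,-.323,.12]).astype(int)
cv2.imwrite('pics/m7.png',np.hstack([cv2.resize(c['image'][v-50:v+50,u-50:u+50],(400,400),interpolation=cv2.INTER_CUBIC),cv2.resize(w['image'][130:270,250:390],(400,400),interpolation=cv2.INTER_CUBIC)]))
E
```

```text
14.19 tcp [ 0.4695 -0.3231  0.206 ] Fjig [-0.02  0.25 -1.88] Mjig [-0.02  0.01] w 0.0196
15.12 tcp [ 0.4697 -0.3236  0.1854] Fjig [-0.23  0.02 -1.44] Mjig [-0.02  0.02] w 0.0197
15.79 tcp [ 0.4695 -0.3234  0.1741] Fjig [-0.05  0.03 -1.41] Mjig [-0.   -0.01] w 0.0198
16.34 tcp [ 0.4695 -0.3235  0.168 ] Fjig [ 0.1  -0.79 -1.76] Mjig [-0.25  0.01] w 0.0198
16.84 tcp [ 0.4695 -0.3235  0.164 ] Fjig [ 0.25 -1.81 -2.65] Mjig [-0.45 -0.09] w 0.0197
```

View pics/m7.png

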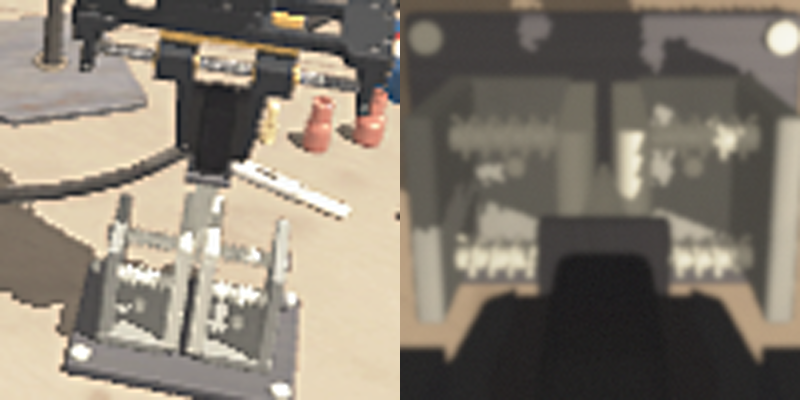

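Left plate touches a bit harder (jig y force -1.8 N), so I'll shift about 0.4 mm toward the right plate and continue.

Run:
```python
from h import *
n=np.array([-.365,.931]);b=np.array([.4695,-.3235])
off=-0.0004
for z in (.162,.159,.156):
    p=b+n*off
    manip.move_linear([p[0],p[1],z],0.02);f,s=F(8)
    fy=f[:2]@n
    off+=np.clip(fy/1000*0.15,-.0004,.0004) # balance
    print('off',off)
    if f[2]>12: break
```

```text
17.52 tcp [ 0.4697 -0.3238  0.1621] Fjig [ 0.22 -0.18 -0.24] Mjig [-0.06 -0.09] w 0.0194
off -0.00042694375719526205
18.16 tcp [ 0.4696 -0.3238  0.1589] Fjig [ 0.64  0.18 -0.1 ] Mjig [-0.01 -0.17] w 0.0195
off -0.00040027653176932023
18.79 tcp [ 0.4697 -0.3239  0.156 ] Fjig [0.74 0.47 1.47] Mjig [ 0.08 -0.12] w 0.0197
off -0.00032953960333655645
```

Run:
```python
from h import *
n=np.array([-.365,.931]);b=np.array([.4695,-.3235])
off=-0.00035
for z in (.153,.150):
    p=b+n*off
    manip.move_linear([p[0],p[1],z],0.02);f,s=F(8)
    if f[2]>10: break
c=cap('scene','sc8');w=cap('wrist','w8')
u,v=proj(c,[.4695,-.323,.12]).astype(int)
cv2.imwrite('pics/m8.png',np.hstack([cv2.resize(c['image'][v-50:v+50,u-50:u+50],(400,400),interpolation=cv2.INTER_CUBIC),cv2.resize(w['image'][130:270,250:390],(400,400),interpolation=cv2.INTER_CUBIC)]))
P=pts(w);vv,uu=np.mgrid[:400,:640]
m=(P[...,2]>.098)&(P[...,2]<.108)&(abs(uu-320)<30)&(vv>140)&(vv<205)
for r in range(150,206,6):
    print(r,[int(k) for k in uu[r][m[r]]])
j=np.radians(21.4);ex=np.array([np.cos(j),np.sin(j)])
for t in('w1','w8'):
    W=load(t);P=pts(W)
    d=P[...,:2]-[.4695,-.3231];X=d@ex;Y=d@n
    m=(P[...,2]>.0965)&(P[...,2]<.109)&(abs(Y)<.018)&(X>.008)&(X<.028)
    for s in(-1,1):
        y=Y[m&(Y*s>.001)];print(t,s,len(y),np.percentile(y,[3,50,97]).round(5),((np.percentile(y,3)+np.percentile(y,97))/2).round(5))
```

```text
19.43 tcp [ 0.4697 -0.3239  0.1531] Fjig [0.53 0.49 2.95] Mjig [ 0.08 -0.12] w 0.0195
20.06 tcp [ 0.4697 -0.3239  0.1501] Fjig [0.85 0.17 4.26] Mjig [ 0.11 -0.13] w 0.0196
150 []
156 []
162 []
168 []
174 []
180 [301, 302, 303, 304, 305, 306, 307, 308, 309, 310, 311, 312, 313, 314, 327, 328, 330, 331, 332, 333, 334, 335, 336, 337, 338, 339, 340]
186 [301, 302, 303, 304, 305, 307, 308, 309, 310, 311, 312, 313, 314, 327, 328, 329, 330, 331, 332, 333, 334, 335, 336, 337, 338, 339, 340]
192 [301, 302, 303, 304, 305, 306, 307, 308, 309, 310, 311, 312, 313, 314, 327, 328, 329, 330, 331, 332, 333, 334, 335, 336, 337, 338, 339, 340]
198 [301, 302, 303, 304, 305, 306, 307, 308, 309, 310, 311, 312, 313, 314, 327, 328, 329, 330, 331, 332, 333, 334, 335, 336, 337, 338, 339]
204 [302, 303, 304, 305, 306, 307, 308, 309, 310, 311, 312, 316, 317, 319, 320, 321, 322, 323, 324, 325, 329, 330, 331, 332, 333, 334, 335, 336, 337, 338, 339]
w1 -1 295 [-0.01279 -0.00783 -0.00345] -0.00812
w1 1 287 [0.00322 0.00781 0.01255] 0.00789
w8 -1 324 [-0.01427 -0.0091  -0.00264] -0.00846
w8 1 330 [0.00245 0.00888 0.01412] 0.00828
```

View pics/m8.png

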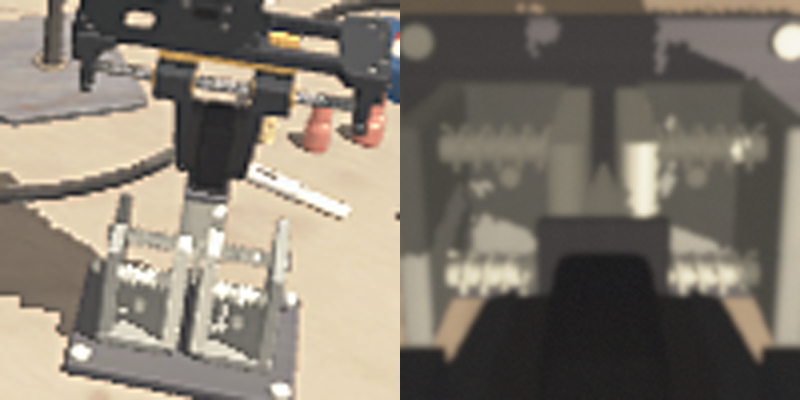

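Plate outer edges moved from ±12.7 to about ±14.2 mm (about 1.5 mm each, symmetric). Added resistance is about 5.9 N. Going 2 mm deeper, then a final check.

Run:
```python
from h import *
n=np.array([-.365,.931]);b=np.array([.4695,-.3235]);p=b-n*.0003
manip.move_linear([p[0],p[1],.1475],0.02);F(8);manip.dwell(.5);F(8)
w=cap('wrist','w9');a=cap('side','s9');sc=cap('scene','sc9')
j=np.radians(21.4);ex=np.array([np.cos(j),np.sin(j)])
P=pts(w);d=P[...,:2]-[.4695,-.3231];X=d@ex;Y=d@n
m=(P[...,2]>.0965)&(P[...,2]<.109)&(abs(Y)<.018)&(X>.008)&(X<.028)
for s in(-1,1): print(s,np.percentile(Y[m&(Y*s>.001)],[3,50,97]).round(5))
# rod check
q0=pts(load('side0'));q=pts(a)
print('rod',q0[248,241].round(3),q[248,241].round(3))
print(manip.state()['joint_velocities'])
```

```text
20.77 tcp [ 0.4698 -0.3239  0.1478] Fjig [0.53 0.6  5.07] Mjig [ 0.12 -0.12] w 0.0196
21.6 tcp [ 0.4697 -0.3239  0.1477] Fjig [0.54 0.34 4.64] Mjig [ 0.11 -0.14] w 0.0198
-1 [-0.01424 -0.009   -0.00251]
1 [0.00246 0.00879 0.01396]
rod [0.542 0.286 0.144] [0.542 0.287 0.145]
[-3.51797268e-04 -2.48237105e-04 -1.10988833e-03 -6.88802518e-04
  4.37563209e-05 -2.34768360e-05]
```

View pics/s9.png

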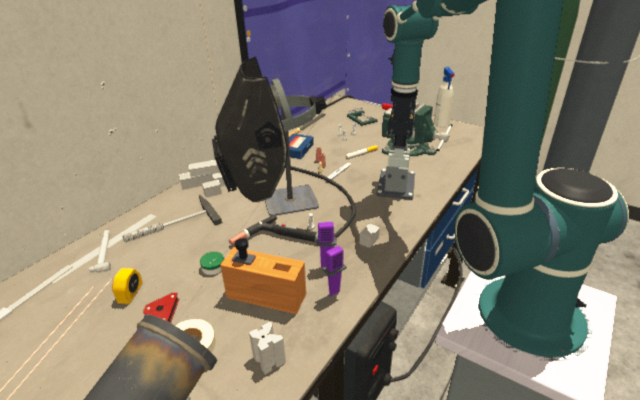

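The side view shows the gauge in the jig, and the rod at (241,248) and the bystanders in place. The plate edges barely changed over the last 2 mm, so I'll check for slip in the grip by comparing the collar in the wrist images. I'll also do a finer plate measurement.

```bash
python3 - <<'E'
from h import *
# tool-fixed: collar front edge & depth; plates edges subpixel along rows
for t in('w6','w7','w8','w9'):
    c=load(t);z=c['z_map'];g=cv2.cvtColor(c['image'],cv2.COLOR_BGR2GRAY).astype(float)
    print(t,'grip z',np.nanmedian(z[225:255,312:330]).round(4),'collar z',np.nanmedian(z[208:215,300:340]).round(4),'col320 rows',g[200:226,320].astype(int).tolist())
for t in('w7','w8','w9'):
    P=pts(load(t));n=np.array([-.365,.931]);j=np.radians(21.4);ex=np.array([np.cos(j),np.sin(j)])
    d=P[...,:2]-[.4695,-.3231];X=d@ex;Y=d@n
    for s in(-1,1):
        m=(P[...,2]>.1)&(P[...,2]<.109)&(Y*s>.0025)&(abs(Y)<.02)&(X>.010)&(X<.026)
        # per-row outer & inner edges
        o=[];i=[]
        for r in range(400):
            if m[r].sum()>5: o.append(np.max(Y[r][m[r]]*s)); i.append(np.min(Y[r][m[r]]*s))
        print(t,s,'outer',np.mean(o).round(5),'inner',np.mean(i).round(5),'ctr of top',np.mean(Y[m]).round(5),len(o))
E
python3 -c "
from h import *
cv2.imwrite('pics/m9.png',np.hstack([cv2.resize(load(t)['image'][130:270,250:390],(400,400),interpolation=cv2.INTER_CUBIC) for t in ('w7','w9')]))"
```

```text
w6 grip z 0.131 collar z 0.1611 col320 rows [110, 111, 111, 109, 102, 86, 69, 61, 62, 64, 63, 64, 65, 63, 64, 64, 63, 58, 48, 37, 30, 28, 28, 32, 31, 27]
w7 grip z 0.1308 collar z 0.1611 col320 rows [110, 110, 110, 109, 102, 86, 70, 61, 63, 62, 63, 64, 65, 63, 64, 64, 64, 59, 48, 36, 31, 30, 30, 29, 27, 28]
w8 grip z 0.1309 collar z 0.1611 col320 rows [110, 110, 110, 109, 102, 87, 68, 61, 61, 64, 63, 64, 64, 64, 62, 64, 63, 58, 50, 37, 28, 28, 28, 28, 28, 27]
w9 grip z 0.1309 collar z 0.161 col320 rows [110, 110, 110, 109, 102, 86, 68, 61, 63, 65, 63, 64, 63, 62, 63, 64, 62, 58, 49, 38, 29, 30, 30, 28, 30, 28]
w7 -1 outer 0.01237 inner 0.00364 ctr of top -0.00793 20
w7 1 outer 0.01256 inner 0.00398 ctr of top 0.00819 20
w8 -1 outer 0.01372 inner 0.00462 ctr of top -0.00911 20
w8 1 outer 0.01374 inner 0.00451 ctr of top 0.00902 20
w9 -1 outer 0.01411 inner 0.00474 ctr of top -0.00929 19
w9 1 outer 0.01393 inner 0.00486 ctr of top 0.00929 19
```

View pics/m9.png

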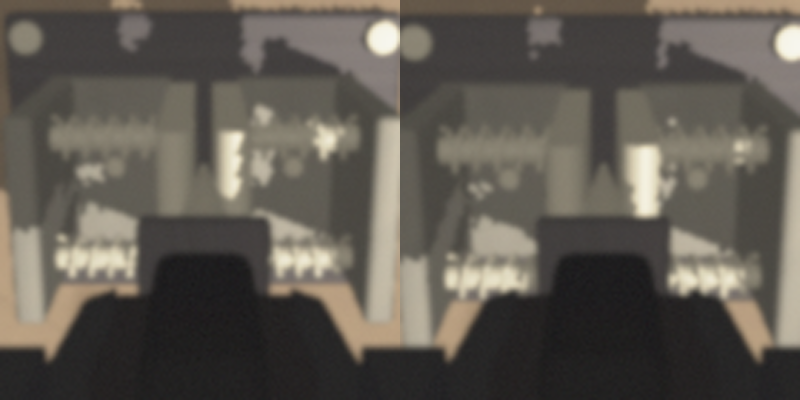

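No slip: collar and grip are identical in every frame. The plates are symmetric at ±9.3 mm, against ±7.9 at rest, so about 1.5 mm pushed by vision and about 2.2 by geometry. One last 2 mm, then hand in.

Run:
```python
from h import *
n=np.array([-.365,.931]);b=np.array([.4695,-.3235]);p=b-n*.0003
manip.move_linear([p[0],p[1],.1455],0.02);manip.dwell(.5);F(8)
print(R.from_rotvec(manip.state()['tcp_rot']).as_matrix()[:,0].round(4))
order.close_job()
```

```text
22.83 tcp [ 0.4698 -0.3239  0.1459] Fjig [0.33 1.12 5.88] Mjig [ 0.18 -0.13] w 0.0194
[ 5.e-04 -4.e-04 -1.e+00]
the job is handed in; nothing more can be done
```

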